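# Fit the bearing bridge and hold the centrifuge spindle through both bushings

## Robot

A 7-joint arm with a two-finger parallel gripper is mounted at the origin on the work surface. World frame = base frame: x ahead of the robot, y to its left, z up, the work surface at z = 0. Lengths are in m, angles in rad, forces in N, time in s.
With the tool pointing down it reaches from about 0.425 to 0.925 m from the base axis. Payload 6.8 kg.
Tool frame: the origin (TCP) lies at the very end of the fingers, on their centre line; the grasp point (between the pads) lies 19 mm behind it (r.grip_point_offset is the distance from the TCP to the grasp point, in m); z points along the fingers, y is the line along which they close (so a half turn about z gives the same grasp; the last joint's range is limited). The gripper opens to 85 mm and grips with 20 to 120 N. Pads are 22 mm wide; open, the fingers measure 114 mm over their backs; the gripper's body (76 mm by 85 mm) begins 54 mm behind the grasp point. The pads swing forward as they close: fully open they stand 13 mm farther back than shut.
Start: joints at [1.035, 0.477, 0.022, 1.555, -0.011, 1.109, -0.083], TCP at [0.28, -0.614, 0.231] pointing down, gripper open.
Joint ranges: [-2.96, 2.96], [-0.34, 2.1], [-1.41, 1.46], [0.24, 2.44], [-1.37, 4.51], [0.17, 1.92], [-2.96, 2.96]. Speed limits (rad/s): [2.39, 2.39, 3.14, 3.14, 3.14, 3.14, 3.14].

## Interface

Orientations are given as a rotation vector (axis times angle).
In Python, from bench import status, eyes, r gives the robot as it stands.
- The arm moves only by the shell command python3 -m crank 'ROWS' [OPENING] [FORCE]. ROWS is JSON, a list of rows, each a list of 6 numbers: the shift along the tool's x, y, z normalised to -1 to 1, where 1 is 0.02 m, then the turn, a rotation vector about the tool's x, y, z normalised to -1 to 1, where 1 is 45 degrees. A call has 1 to 12 rows; each row shifts and turns the commanded pose from where the row before left it, along the tool's axes as they then stand; what a row does not reach is not made up. A row lasts 1/10 s, in which the tool goes at most 50 mm and 8.59 degrees, less where a joint would pass 70% of its speed; a pose out of reach is approached as far as the arm can. A call with a number of a shift or a turn outside -1 to 1 is refused whole. A call with a gripper value outside its range is refused whole. OPENING is the opening, from 0 (shut) to 1 (fully open), set as the call begins (- or left out, the last holds). The fingers move at their own pace and stop on an object; FORCE is the grip in N (left out, the last holds). Time passes only in rows, so rows that do not move let the fingers close. It gives the time, the measured TCP pose, the force, the opening and the grip force at its end, in the units of the state.
- status.get_obs(): the state, without advancing time (a new reading comes with each control period).
- eyes.grab_frame(name): name is "scene" or "top" or "wrist"; returns a dict with "image" (400x640x3 uint8, red, green, blue), "depth" (400x640 float32, m along the optical axis (not along the pixel's ray), 0 where there is no reading), "fovy" (degrees; the focal length in pixels is half the picture's height over the tangent of half this angle, whatever the lens; pixels are square), "cx", "cy" (the principal point, pixels), "world_to_cam" (4x4, takes a point from world to camera coordinates). Camera axes: x right, y up, looking along -z (the intrinsics and any distortion apply to the point x, -y, -z); pixel columns grow to the right and rows downward; lengths in m; the calibration is good to about 2 mm. A picture is of the moment at which its call begins.
- r.hand_in(): hands the job in; it is judged then, once.
The state is a dict: "clock": time; "joints": joint angles; "qvel": joint speeds; "tau": joint torques, N m; "tcp_pos": TCP position; "orientation": TCP orientation; "contact_force": force on the tool from outside, world axes, zero at the start; "moment": the same for the moment, N m; "grip_width": finger opening in m; "gripper_force": force on a finger pad.
Only numpy, scipy, OpenCV 4.12 (cv2) and the standard library are available. Lean on these libraries where they do the work, as an engineer would, in place of code of your own. Each camera call takes 0.05 s, during which the arm holds its last target. There are 200 camera calls.

## Task

Set the bearing bridge flush on the two columns of the fixture by lowering its end holes over the locating pins, and let go of it. Then take the spindle out of the black sleeve, thread it nose first down through the bridge's bushing and on through the lower bushing, and finish while still holding it there upright and still: the nose sticking out below the lower bushing and the underside of the head about 15 mm clear above the bridge, so that the spindle hangs from the gripper and rests on nothing. Do not drop either part, and leave the bottle, jar and wrench alone.

Things in the scene. Friction and masses are not known exactly. Their poses are not given: they have to be found in the camera images.
- fixture_seat (a point): Fixed bearing fixture: 120 x 180 x 10 mm base plate, two round 32 mm columns 60 mm either side of its middle along y. Column tops are flat shoulders 90 mm above the bench; on each stands a locating pin, 10 mm diameter, 20 mm tall, its top 8 mm tapered to 3 mm. This point: on the middle axis at shoulder height; z up, y from column to column. Its yaw varies.
- lower_bushing (a point): Centre of the underside of the fixture's lower bushing, on the fixture's middle axis, 42 mm above the bench; z up. The bushing is a 44 x 44 mm block between the columns, 18 mm thick (42 to 60 mm above the bench), with a vertical 16 mm through bore. Below it a space open to -x and +x, 32 mm high, down to the base plate.
- bridge_center (a point): Bearing bridge, loose, 0.3 kg, flat on the bench: bar 40 mm wide (x), 160 long (y), 10 thick; on its middle a 40 x 40 mm boss, 26 tall, flush with the long edges (36 mm in all). A 15 mm vertical bore (upper bushing) runs through both; a 13 mm hole 60 mm either side along y. This point: on the bore's axis, 18 mm above the underside. Same either way round. Pinch across the width.
- bridge_top (a point): Centre of the top of the bridge's boss, the mouth of the upper bushing, 36 mm above the bridge's underside, z up.
- spindle_head (a point): Head centre of the spindle, a loose 0.2 kg steel rod, 164 mm long: round head (the grip) 24 mm diameter, 50 long; below it a 12 mm shaft, 114 long, its last 12 mm tapering to a 5 mm nose. It starts hanging upright, nose down, in the sleeve, head resting on the rim. z from nose to head. The head's underside is 25 mm below this point, the nose 139 mm.
- spindle_shoulder (a point): Centre of the underside of the spindle's head, 114 mm from the nose.
- spindle_tip (a point): The end of the spindle's nose.
- sleeve: Fixed upright black plastic sleeve that stores the spindle: 44 mm outer diameter, 118 mm tall, 16 mm bore. Origin at the centre of its underside on the bench.
- bottle: Bystander: white bottle with blue cap, 64 mm diameter, 150 mm tall; origin under its centre.
- jar: Bystander: amber jar with blue cap, 60 mm diameter, 80 mm tall; origin under its centre.
- wrench: Bystander: steel wrench 160 mm long lying on the bench.
Mind the look-alikes: they are no part of the job. Of the things shaped like the part that bears spindle_head, the bare steel one is meant.

How it is judged:
On the way, in this order (a step that is already met when the one before it is completed fails the run):
1. the bridge rests flush on both shoulders over the pins, let go (z of bridge_center in the frame of fixture_seat between 0.0155 and 0.0205 m and horizontal distance between bridge_center and fixture_seat below 0.004 m and angle between bridge_center's own z axis and vertical below 0.04 rad and angle between the y axis of bridge_center and the y axis of fixture_seat, either way round below 0.07 rad and contact force between the fingers and bridge below 0.1 N and linear speed of bridge below 0.02 m/s), for 0.2 s.
2. the spindle's nose has entered the bridge's bushing (z of spindle_tip in the frame of bridge_top below -0.005 m and horizontal distance between spindle_tip and bridge_top below 0.006 m), for 0.1 s.
At the end, for the whole second after the job is handed in: Bridge untouched and flush on both shoulders (height 2.5 mm, sideways 4 mm, 0.04 rad level, 0.07 rad yaw); spindle in the fingers, still, upright within 0.08 rad, nose at least 4 mm below the lower bushing and 7 mm from its axis at most, head at least 4 mm clear above the bridge (all of step 1 and z of spindle_tip in the frame of lower_bushing below -0.004 m and horizontal distance between spindle_tip and lower_bushing below 0.007 m and z of spindle_shoulder in the frame of bridge_top above 0.004 m and horizontal distance between spindle_shoulder and bridge_top below 0.006 m and angle between spindle_head's own z axis and vertical below 0.08 rad and contact force between the fingers and spindle above 2 N and linear speed of spindle below 0.02 m/s); the arm keeps its last pose, push and grip.
It fails at once if the bridge is dropped (contact force between the fingers and bridge below 0.05 N and linear speed of bridge above 0.5 m/s).
It fails at once if the spindle is dropped (contact force between the fingers and spindle below 0.05 N and linear speed of spindle above 0.5 m/s).
It fails at once if the bottle is disturbed (distance of bottle from where it was at the start of the episode above 0.03 m).
It fails at once if the jar is disturbed (distance of jar from where it was at the start of the episode above 0.03 m).
It fails at once if the wrench is disturbed (distance of wrench from where it was at the start of the episode above 0.03 m).
It also fails if it takes over 59 s, if anything falls off the work surface, if the arm or the gripper's body presses on something with over 40 N, if the wrist force passes 120 N, or if a joint passes its speed limit or range.

## Working session

There is one attempt and no reset: what is moved stays moved. The work goes in short steps, Python scripts to look and compute and a shell command to move; the robot and the scene stay as the last step left them, time stands still between calls to the robot, and variables do not carry over. Pictures are saved under pics/ and viewed, at most 10 in all, crops included, and the job is handed in when it is done.

```bash
ls; mkdir -p pics
python3 - <<'E'
from bench import status, eyes, r
import cv2,numpy as np
print(status.get_obs())
for n in ["top","scene"]:
    f=eyes.grab_frame(n); np.savez(f"{n}0.npz",**f)
    cv2.imwrite(f"pics/{n}0.png",f["image"][:,:,::-1]); print(n,f["fovy"],f["cx"],f["cy"],f["world_to_cam"], [k for k in f])
E
```

```text
pics
{'clock': 0.0, 'joints': array([ 1.03489139,  0.47781061,  0.02231858,  1.55645455, -0.01147224,
        1.10930002, -0.08309952]), 'qvel': array([-0.00079568,  0.00022142, -0.00064227, -0.00039824, -0.00033345,
       -0.00010748,  0.00072181]), 'tau': array([ 4.05585752e-04, -5.96442211e+01,  1.60792116e+00, -2.81187648e+01,
        1.24333519e-02,  9.39110178e-03,  8.56535962e-06]), 'tcp_pos': array([ 0.27978415, -0.61363077,  0.23031696]), 'orientation': array([-3.06825411e+00, -6.66588905e-01,  8.46930181e-04]), 'contact_force': array([-0.37920801,  0.11577253, -0.55045464]), 'moment': array([ 0.02550233, -0.00850346,  0.01582566]), 'gripper_force': 0.0, 'grip_width': 0.08550154934842279}
top 47.578228574900464 317.44746634210446 200.07262583792746 [[ 0.01686224 -0.99972405  0.01635528 -0.02371597]
 [ 0.9871792   0.01924289  0.15845172 -0.55987491]
 [-0.15872271  0.01347374  0.98723126 -1.00073252]
 [ 0.          0.          0.          1.        ]] ['image', 'depth', 'fovy', 'cx', 'cy', 'world_to_cam']
scene 53.720037352881214 322.491180606945 207.7997800870305 [[ 0.46925148  0.88303577 -0.00713337 -0.2737427 ]
 [-0.46483313  0.25386777  0.84822244  0.14715142]
 [ 0.75082169 -0.39471381  0.52959211 -1.26104557]
 [ 0.          0.          0.          1.        ]] ['image', 'depth', 'fovy', 'cx', 'cy', 'world_to_cam']
```

View pics/top0.png

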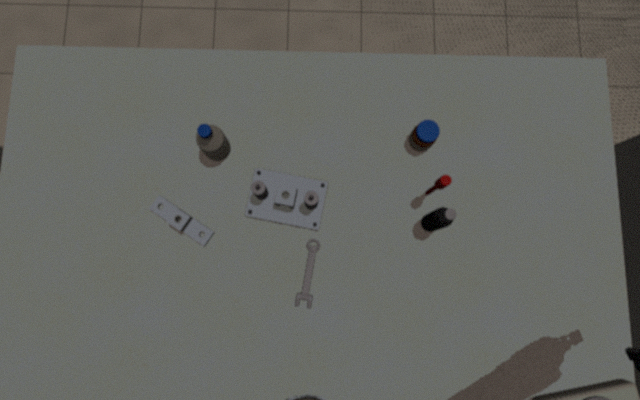

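View pics/scene0.png

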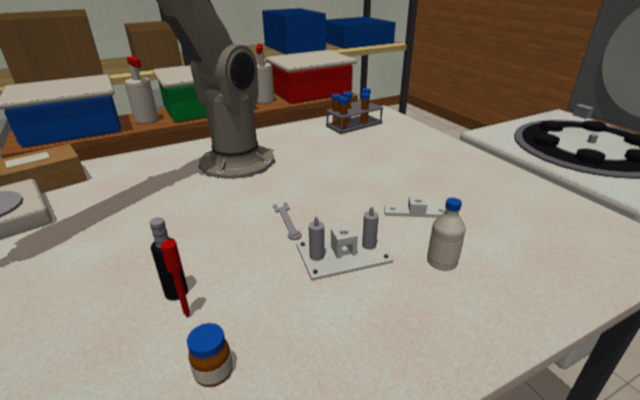

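Top view: bridge at (181,219), fixture at (285,195) with columns (259,189)/(311,200), sleeve with the steel head at (440,217), red look-alike at (443,181), wrench at (308,273), jar (425,135) and bottle (210,140). The scene view confirms this; the red look-alike leans near the sleeve.

```bash
cat > h.py <<'E'
import numpy as np,cv2
from bench import status,eyes,r
from scipy.spatial.transform import Rotation as R
def cam(f):
    F=f["image"].shape[0]/2/np.tan(np.radians(float(f["fovy"]))/2); W=np.linalg.inv(f["world_to_cam"]); return F,W
def rays(f,uv):
    F,W=cam(f); uv=np.atleast_2d(np.asarray(uv,float))
    d=np.c_[(uv[:,0]-f["cx"])/F,-(uv[:,1]-f["cy"])/F,-np.ones(len(uv))]
    return W[:3,3],d@W[:3,:3].T
def onz(f,uv,z):
    o,d=rays(f,uv); return o+d*((z-o[2])/d[:,2])[:,None]
def cloud(f):
    v,u=np.mgrid[:400,:640]; o,d=rays(f,np.c_[u.ravel(),v.ravel()])
    return (o+d*f["depth"].ravel()[:,None]).reshape(400,640,3)
def proj(f,P):
    F,W=cam(f); c=np.atleast_2d(P)@f["world_to_cam"][:3,:3].T+f["world_to_cam"][:3,3]
    return np.c_[f["cx"]-F*c[:,0]/c[:,2],f["cy"]+F*c[:,1]/c[:,2]]
def tool():
    s=status.get_obs(); return np.array(s["tcp_pos"]),R.from_rotvec(s["orientation"]).as_matrix(),s
E
python3 - <<'E'
from h import *
for n in ["top","scene"]:
    f=dict(np.load(f"{n}0.npz")); P=cloud(f); z=P[...,2]; 
    m=((z>.006)&(z<.3)&(f["depth"]>0)&(P[...,0]>.25)&(P[...,0]<.95)&(abs(P[...,1])<.5)).astype(np.uint8)
    k,l,st,c=cv2.connectedComponentsWithStats(m)
    for i in range(1,k):
        if st[i,4]>40:
            q=P[l==i]; print(n,st[i],c[i].round(0),q.min(0).round(3),q.max(0).round(3))
    print(np.median(z[(abs(z)<.02)&(f["depth"]>0)]))
    for lo,hi in [(.015,.06),(.08,.12),(.15,.18)]:
        m=((z>lo)&(z<hi)&(P[...,0]>.25)&(P[...,0]<.95)&(abs(P[...,1])<.5)).astype(np.uint8)
        k,l,st,c=cv2.connectedComponentsWithStats(m)
        for i in range(1,k):
            if st[i,4]>15: q=P[l==i]; print(' ',lo,st[i,4],c[i].round(0),np.median(q,0).round(3),q.max(0).round(3))
f=dict(np.load("top0.npz")); im=f["image"][100:320,140:480,::-1]
im=cv2.convertScaleAbs(cv2.resize(im,None,fx=2.35,fy=2.35,interpolation=cv2.INTER_CUBIC),alpha=1.8)
cv2.imwrite("pics/crop0.png",im)
E
```

```text
top [409 120  31  32 709] [424. 135.] [ 0.69  -0.291  0.007] [ 0.746 -0.233  0.084]
top [196 124  35  38 947] [213. 142.] [0.655 0.199 0.007] [0.719 0.261 0.154]
top [ 245  168   83   63 3652] [286. 199.] [ 0.494 -0.036  0.006] [0.641 0.157 0.112]
top [425 175  27  21 243] [440. 184.] [ 0.576 -0.288  0.013] [ 0.6   -0.263  0.168]
top [ 149  196   65   51 1097] [181. 221.] [0.452 0.23  0.006] [0.569 0.383 0.04 ]
top [421 208  35  24 602] [438. 219.] [ 0.495 -0.301  0.006] [ 0.537 -0.259  0.172]
top [295 239  25  70 363] [308. 276.] [ 0.314 -0.02   0.006] [0.473 0.034 0.012]
-0.00041374714496322795
  0.015 242 [419. 142.] [ 0.7   -0.247  0.046] [ 0.743 -0.233  0.059]
  0.015 151 [221. 153.] [0.663 0.212 0.039] [0.704 0.248 0.06 ]
  0.015 269 [285. 197.] [0.566 0.059 0.058] [0.591 0.086 0.06 ]
  0.015 30 [428. 192.] [ 0.585 -0.272  0.035] [ 0.594 -0.269  0.058]
  0.015 47 [263. 196.] [0.566 0.111 0.038] [0.584 0.129 0.06 ]
  0.015 37 [311. 207.] [0.544 0.001 0.039] [0.55  0.015 0.059]
  0.015 335 [179. 220.] [0.511 0.305 0.035] [0.537 0.334 0.04 ]
  0.015 96 [427. 224.] [ 0.509 -0.264  
[... 1577 characters left out ...]
0.039] [ 0.533 -0.262  0.06 ]
  0.015 391 [174. 292.] [ 0.536 -0.287  0.038] [ 0.594 -0.271  0.06 ]
  0.015 1004 [212. 366.] [ 0.744 -0.268  0.042] [ 0.751 -0.235  0.06 ]
  0.08 177 [371. 216.] [0.582 0.115 0.091] [0.593 0.134 0.111]
  0.08 672 [448. 228.] [0.703 0.214 0.1  ] [0.72  0.252 0.12 ]
  0.08 193 [316. 226.] [ 0.56  -0.002  0.091] [0.573 0.017 0.112]
  0.08 380 [165. 264.] [ 0.534 -0.292  0.103] [ 0.598 -0.266  0.12 ]
  0.08 717 [205. 337.] [ 0.721 -0.265  0.081] [ 0.747 -0.239  0.083]
  0.15 95 [454. 201.] [0.689 0.229 0.151] [0.702 0.244 0.153]
  0.15 218 [157. 225.] [ 0.523 -0.284  0.165] [ 0.529 -0.272  0.171]
  0.15 222 [169. 247.] [ 0.594 -0.277  0.163] [ 0.6   -0.265  0.167]
```

View pics/crop0.png

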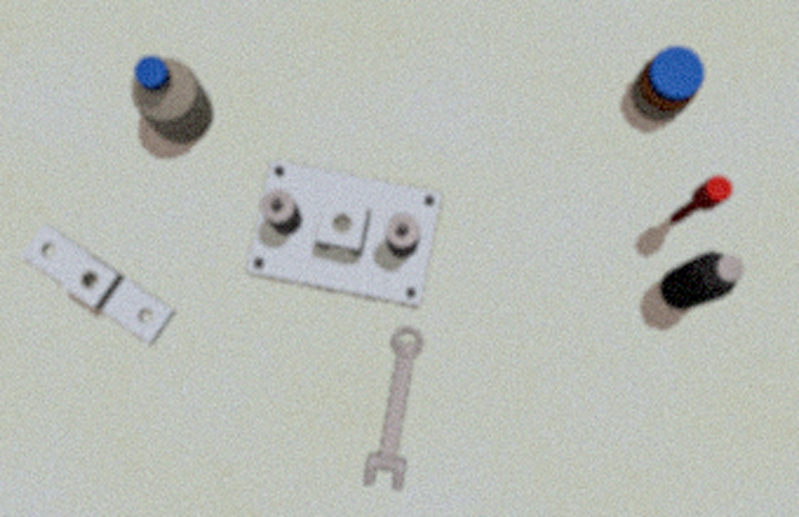

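Run:
```python
from h import *
np.set_printoptions(precision=4,suppress=True)
f=dict(np.load("top0.npz")); c=lambda u,v:(u/2.35+140-.3,v/2.35+100-.3)
h=onz(f,[c(47,250),c(146,316)],.01); b=onz(f,[c(90,279)],.036)
print("bridge",h,h.mean(0),b,"yaw of y",np.degrees(np.arctan2(*(h[0]-h[1])[1::-1])),np.linalg.norm(h[0]-h[1]))
p=onz(f,[c(278,206),c(402,234)],.11); print("fix",p,p.mean(0),np.degrees(np.arctan2(*(p[0]-p[1])[1::-1])),np.linalg.norm(p[0]-p[1]), onz(f,[c(342,222)],.06))
print("head",onz(f,[c(731,269)],.168))
t,Rm,s=tool(); print(t,Rm)
w=eyes.grab_frame("wrist"); F,W=cam(w); print("wristcam in tool",Rm.T@(W[:3,3]-t),Rm.T@W[:3,:3],w["fovy"],w["cx"],w["cy"])
```

```text
bridge [[0.5442 0.3586 0.01  ]
 [0.4796 0.2556 0.01  ]] [0.5119 0.3071 0.01  ] [[0.5127 0.306  0.036 ]] yaw of y 57.90653649241077 0.12152353310952733
fix [[0.5751 0.1165 0.11  ]
 [0.5512 0.0018 0.11  ]] [0.5631 0.0591 0.11  ] 78.23088219069895 0.11712150804823508 [[0.5699 0.0601 0.06  ]]
head [[ 0.5167 -0.2829  0.168 ]]
[ 0.2798 -0.6137  0.2304] [[ 0.9099  0.4149 -0.0008]
 [ 0.4149 -0.9099  0.0014]
 [-0.0001 -0.0016 -1.    ]]
wristcam in tool [ 0.0791 -0.0008 -0.143 ] [[ 0.0007  0.9514  0.3079]
 [ 1.     -0.0006 -0.0004]
 [-0.0002  0.3079 -0.9514]] 70.2175981236259 322.3766790400859 200.7500901293644
```

```bash
python3 -m crank '[[0,0,0,0,0,-0.186],[0,0,0,0,0,-0.186],[0,0,0,0,0,-0.186],[0,0,0,0,0,-0.186],[0.98,0.08,0,0,0,0],[0.98,0.08,0,0,0,0],[0.98,0.08,0,0,0,0],[0.98,0.08,0,0,0,0],[0.98,0.08,0,0,0,0],[0.98,0.08,0,0,0,0],[0.98,0.08,0,0,0,0],[0.98,0.08,0,0,0,0]]' 1 40; python3 -m crank '[[0.98,0.08,0,0,0,0],[0.98,0.08,0,0,0,0],[0.98,0.08,0,0,0,0],[0.98,0.08,0,0,0,0],[0.98,0.08,0,0,0,0],[0.98,0.08,0,0,0,0],[0.98,0.08,0,0,0,0],[0.98,0.08,0,0,0,0],[0.98,0.08,0,0,0,0],[0.98,0.08,0,0,0,0],[0.98,0.08,0,0,0,0],[0.98,0.08,0,0,0,0]]'
```

```text
clock: 1.35
tcp_pos: [0.3759, -0.485, 0.2314]
orientation: [-2.748, -1.522, -0.001]
contact_force: [-0.4, -0.7, -0.0]
grip_width: 0.085
gripper_force: 0.0
clock: 2.55
tcp_pos: [0.5158, -0.2955, 0.2314]
orientation: [-2.748, -1.522, -0.001]
contact_force: [0.2, 0.5, 0.6]
grip_width: 0.0854
gripper_force: 0.0
```

```bash
python3 - <<'E'
from h import *
f=eyes.grab_frame("wrist"); np.savez("w1.npz",**f); cv2.imwrite("pics/w1.png",f["image"][:,:,::-1]); print(tool()[0])
E
python3 -m crank '[[0.98,-0.71,0,0,0,0],[0.98,-0.71,0,0,0,0],[0.98,-0.71,0,0,0,0],[0.98,-0.71,0,0,0,0],[0.98,-0.71,0,0,0,0],[0.98,-0.71,0,0,0,0],[0.98,-0.71,0,0,0,0],[0.98,-0.71,0,0,0,0],[0.98,-0.71,0,0,0,0],[0.98,-0.71,0,0,0,0],[0.98,-0.71,0,0,0,0],[0.98,-0.71,0,0,0,0]]'
```

```text
[ 0.51832686 -0.29160342  0.23146018]
clock: 3.8
tcp_pos: [0.4942, -0.0066, 0.2313]
orientation: [2.749, 1.522, -0.0]
contact_force: [-0.4, -0.5, -1.9]
grip_width: 0.0856
gripper_force: 0.0
```

View pics/w1.png

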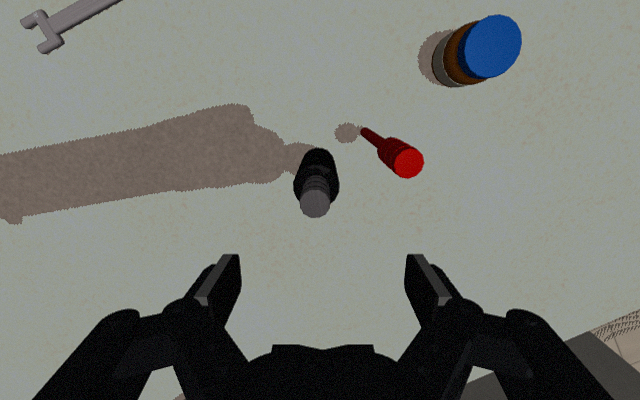

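Wrist view: steel head's top at about (315,203), red look-alike at (407,162), clear of the finger path.

```bash
python3 -m crank '[[0.96,-0.55,0,0,0,0],[0.96,-0.55,0,0,0,0],[0.96,-0.55,0,0,0,0],[0.96,-0.55,0,0,0,0],[0.96,-0.55,0,0,0,0],[0.96,-0.55,0,0,0,0],[0.96,-0.55,0,0,0,0],[0.96,-0.55,0,0,0,0],[0.96,-0.55,0,0,0,0],[0.96,-0.55,0,0,0,0],[0.96,-0.55,0,0,0,0],[0.96,-0.55,0,0,0,0]]';python3 -m crank '[[0.96,-0.55,0.5,0,0,0],[0.96,-0.55,0.5,0,0,0],[0,0,0,0,0,0],[0,0,0,0,0,0]]'
python3 - <<'E'
from h import *
np.set_printoptions(precision=4,suppress=True)
f=dict(np.load("w1.npz")); print("head w1",onz(f,[[315,203]],.168))
g=cv2.cvtColor(f["image"],cv2.COLOR_RGB2GRAY); P=cloud(f); z=P[...,2]
m=(abs(z-.168)<.004)&(np.hypot(P[...,0]-.515,P[...,1]+.28)<.03); print(m.sum(),P[m].mean(0),(P[m].min(0)+P[m].max(0))/2)
f=eyes.grab_frame("wrist"); np.savez("w2.npz",**f); cv2.imwrite("pics/w2.png",f["image"][:,:,::-1]); print(tool()[0])
P=cloud(f);z=P[...,2]; print("bench",np.median(z[abs(z)<.004]))
near=np.hypot(P[...,0]-.512,P[...,1]-.306)<.1
m=near&(abs(z-.036)<.004); q=P[m]
rc=cv2.minAreaRect((q[:,:2]*1000).astype(np.float32)); print("boss",rc)
m=near&(z>.006)&(z<.04); q=P[m]; print("bar",cv2.minAreaRect((q[:,:2]*1000).astype(np.float32)))
E
```

```text
clock: 5.0
tcp_pos: [0.5039, 0.2583, 0.2313]
orientation: [2.748, 1.522, -0.001]
contact_force: [0.4, -0.0, 0.2]
grip_width: 0.085
gripper_force: 0.0
clock: 5.4
tcp_pos: [0.5057, 0.3013, 0.2111]
orientation: [2.747, 1.524, -0.002]
contact_force: [-0.0, -1.5, 0.4]
grip_width: 0.0853
gripper_force: 0.0
head w1 [[ 0.5163 -0.2829  0.168 ]]
717 [ 0.5162 -0.2824  0.1681] [ 0.5159 -0.283   0.1672]
[0.5064 0.3005 0.2114]
bench 0.00024784961635349045
boss ((510.842529296875, 306.3591003417969), (40.52179718017578, 39.73951721191406), 57.27141571044922)
bar ((510.614501953125, 306.1370544433594), (160.11532592773438, 39.99286651611328), 57.37959289550781)
```

View pics/w2.png

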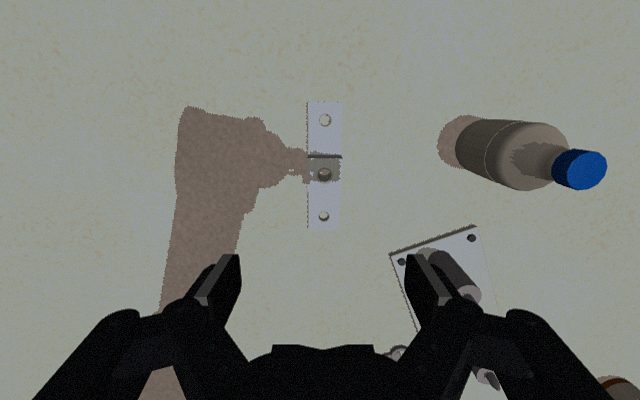

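Bridge (vertical in the image, boss at (324,170)) lies in front of the open fingers. It is aligned with the gripper; descend and grip.

```bash
python3 -m crank '[[0.355,0.03,0.5,0,0,0.013],[0,0,1,0,0,0],[0,0,1,0,0,0],[0,0,1,0,0,0],[0,0,1,0,0,0],[0,0,1,0,0,0],[0,0,1,0,0,0],[0,0,1,0,0,0],[0,0,1,0,0,0],[0,0,0.9,0,0,0],[0,0,0.5,0,0,0],[0,0,0,0,0,0]]';python3 -m crank '[[0,0,0.3,0,0,0],[0,0,0,0,0,0]]'
python3 - <<'E'
from h import *
t,Rm,s=tool(); print(t,np.degrees(np.arctan2(Rm[1,0],Rm[0,0])),s["contact_force"])
E
```

```text
clock: 6.65
tcp_pos: [0.5107, 0.3053, 0.0119]
orientation: [2.756, 1.507, -0.004]
contact_force: [0.4, -0.1, 0.0]
grip_width: 0.0856
gripper_force: 0.0
clock: 6.85
tcp_pos: [0.5116, 0.3063, 0.0074]
orientation: [2.756, 1.508, 0.001]
contact_force: [-0.2, -0.4, 0.3]
grip_width: 0.0855
gripper_force: 0.0
[0.51157115 0.30627159 0.00742494] 57.38336964408705 [-0.21349763 -0.38217494  0.30118954]
```

Close with 60 N, then lift a little.

```bash
python3 -m crank '[[0,0,0,0,0,0],[0,0,0,0,0,0],[0,0,0,0,0,0],[0,0,0,0,0,0],[0,0,0,0,0,0],[0,0,0,0,0,0],[0,0,0,0,0,0]]' 0 60
```

```text
clock: 7.55
tcp_pos: [0.5116, 0.3066, 0.0079]
orientation: [-2.755, -1.509, -0.001]
contact_force: [-0.9, 0.3, 5.0]
grip_width: 0.0391
gripper_force: 62.6
```

```bash
python3 -m crank '[[0,0,-0.3,0,0,0],[0,0,-0.6,0,0,0],[0,0,-1,0,0,0],[0,0,-1,0,0,0],[0,0,-1,0,0,0],[0,0,-1,0,0,0],[0,0,-1,0,0,0],[0,0,-1,0,0,0],[0,0,-0.6,0,0,0],[0,0,0,0,0,0]]'
python3 - <<'E'
from h import *
np.set_printoptions(precision=2,suppress=True)
def fix(f,n):
    P=cloud(f)*1000; z=P[...,2]; near=np.hypot(P[...,0]-565,P[...,1]-60)<130
    cs=[]
    for y in (118,1.5):
        k=near&(abs(z-90)<4)&(np.hypot(P[...,0]-565,P[...,1]-y)<35); q=P[k][:,:2].astype(np.float32)
        (c,rad)=cv2.minEnclosingCircle(q); k=near&(z>106)&(z<114)&(np.hypot(P[...,0]-565,P[...,1]-y)<35)
        print(n,"shoulder",c,rad,len(q),np.median(P[...,2][near&(abs(z-90)<4)]),"pin",P[k].mean(0),k.sum()); cs.append(np.array(c))
    d=cs[0]-cs[1]; print("mid",(cs[0]+cs[1])/2,"yaw",np.degrees(np.arctan2(d[1],d[0])),np.hypot(*d))
    q=P[near&(z>5)&(z<15)][:,:2].astype(np.float32); print("plate",cv2.minAreaRect(q))
    q=P[near&(abs(z-60)<3)][:,:2].astype(np.float32); print("block",cv2.minAreaRect(q))
for n in ("top0","scene0","w2"): fix(dict(np.load(n+".npz")),n)
t,Rm,s=tool(); print(t*1000,s["grip_width"],s["gripper_force"])
E
```

```text
clock: 8.55
tcp_pos: [0.5121, 0.3069, 0.1593]
orientation: [-2.756, -1.509, -0.005]
contact_force: [-0.2, 1.3, -3.4]
grip_width: 0.0388
gripper_force: 61.5
top0 shoulder (578.1708984375, 119.20956420898438) 16.003629684448242 137 89.58686157715545 pin [578.83 118.65 107.83] 6
top0 shoulder (557.0518188476562, 1.2904856204986572) 15.615044593811035 134 89.58686157715545 pin [556.41   2.02 108.61] 7
mid [567.61  60.25] yaw 79.84608904500266 119.7953447254092
plate ((566.8401489257812, 67.56689453125), (212.07858276367188, 229.1087188720703), 87.74701690673828)
block ((567.2402954101562, 55.75714111328125), (137.55616760253906, 44.173423767089844), 78.74492645263672)
scene0 shoulder (579.3956298828125, 117.73841094970703) 16.85182762145996 106 91.05830959075442 pin [578.91 117.94 108.65] 11
scene0 shoulder (557.0092163085938, 0.6206116080284119) 16.989336013793945 118 91.05830959075442 pin [557.31   0.36 108.69] 9
mid [568.2   59.18] yaw 79.17876051720962 119.23812492384162
plate ((543.3965454101562, 60.1483154296875), (185.865478515625, 170.09495544433594), 79.93451690673828)
block ((566.7181396484375, 57.55500030517578), (147.49073791503906, 49.09418869018555), 76.4890365600586)
w2 shoulder (580.592041015625, 120.48802947998047) 16.300500869750977 313 90.15941190497765 pin [nan nan nan] 0
w2 shoulder (554.07421875, 1.4770338535308838) 15.087149620056152 219 90.15941190497765 pin [556.51   2.55 108.24] 30
mid [567.33  60.98] yaw 77.43865335370197 121.92953693715924
plate ((544.032470703125, 66.65383911132812), (176.88494873046875, 169.14915466308594), 79.76243591308594)
block ((589.6384887695312, 103.34432983398438), (17.256223678588867, 68.78612518310547), 15.018997192382812)
[512.11 306.86 159.28] 0.038789428867743204 61.54293179512024<stdin>:9: RuntimeWarning: Mean of empty slice.
  ret = um.true_divide(
```

```bash
python3 -m crank '[[0,0,0,0,0,-0.163],[0,0,0,0,0,-0.163],[0,0,0,0,0,-0.163],[-0.6,0.26,0,0,0,0],[-0.9,0.39,0,0,0,0],[-0.9,0.39,0,0,0,0],[-0.9,0.39,0,0,0,0],[-0.9,0.39,0,0,0,0],[-0.9,0.39,0,0,0,0],[-0.9,0.39,0,0,0,0],[-0.9,0.39,0,0,0,0],[-0.9,0.39,0,0,0,0]]';  python3 -m crank '[[-0.9,0.39,0,0,0,0],[-0.9,0.39,0,0,0,0],[-0.9,0.39,0,0,0,0],[-0.9,0.39,0,0,0,0],[-0.7,0.26,0,0,0,0],[-0.3,0.1,0,0,0,0],[0,0,0,0,0,0],[0,0,0,0,0,0]]'
python3 - <<'E'
from h import *
np.set_printoptions(precision=2,suppress=True)
t,Rm,s=tool(); print(t*1000,np.degrees(np.arctan2(Rm[1,0],Rm[0,0])),Rm[:,2])
d=Rm.T@(np.array([.5677,.0605,t[2]])-t); print("to go mm",d*1000)
for n in ("wrist","top","scene"):
    f=eyes.grab_frame(n); np.savez(n+"3.npz",**f); P=cloud(f)*1000; z=P[...,2]
    q=P[(np.hypot(P[...,0]-567,P[...,1]-60)<110)&(z>145)&(z<195)]; q=q@Rm-t@Rm*1000; 
    k=q[(q[:,2]<0)&(q[:,2]>-20)]
    if n=="wrist": cv2.imwrite("pics/w3.png",f["image"][:,:,::-1])
    print(n,[ (np.percentile(k[:,i],1),np.percentile(k[:,i],99)) for i in range(3)] if len(k) else 0)
E
```

```text
clock: 9.75
tcp_pos: [0.5487, 0.1382, 0.1565]
orientation: [-2.422, -2.001, 0.003]
contact_force: [-0.1, 0.6, -4.3]
grip_width: 0.0391
gripper_force: 61.5
clock: 10.55
tcp_pos: [0.5696, 0.0439, 0.1572]
orientation: [-2.416, -2.007, -0.0]
contact_force: [-0.1, -0.2, -4.3]
grip_width: 0.0393
gripper_force: 61.5
[569.63  43.94 157.24] 79.42488650943169 [-0.  0. -1.]
to go mm [15.93 -4.93  0.01]
wrist [(np.float64(-57.71674417551528), np.float64(79.14222100476012)), (np.float64(-26.320273366755433), np.float64(25.69074624234069)), (np.float64(-19.2265119035317), np.float64(-0.9657188474003677))]
top [(np.float64(52.056366765422204), np.float64(80.54412205347175)), (np.float64(-19.371012921031614), np.float64(7.55204031949212)), (np.float64(-5.097360986603408), np.float64(-0.02589863857007439))]
scene [(np.float64(-79.91603811573573), np.float64(78.05782494237572)), (np.float64(-20.431046831555193), np.float64(32.31678809464117)), (np.float64(-18.997378430158278), np.float64(-0.2570145404623432))]
```

View pics/w3.png

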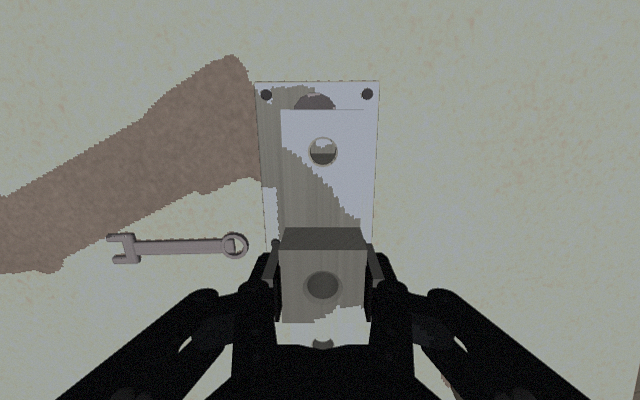

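Wrist view: the bridge is held squarely, with its near hole at (323,152) and the column top at (315,100). I overshot by 16 mm along tool x; correct that and go down to just above the pins.

```bash
python3 -m crank '[[0.8,-0.245,0,0,0,0],[0,0,0.6,0,0,0],[0,0,0.7,0,0,0],[0,0,0.3,0,0,0],[0,0,0,0,0,0],[0,0,0,0,0,0]]'
python3 - <<'E'
from h import *
np.set_printoptions(precision=2,suppress=True)
t,Rm,s=tool(); print(t*1000,np.degrees(np.arctan2(Rm[1,0],Rm[0,0])))
print("to go mm",Rm.T@(np.array([.5677,.0605,t[2]])-t)*1000)
f=eyes.grab_frame("wrist"); P=cloud(f)*1000
q=proj(f,np.array(t+Rm@np.array([.06,0,-.002])))[0].round().astype(int); print(q)
# plate corners' dark bolt holes and visible plate outline -> far edge
z=P[...,2]; k=(np.hypot(P[...,0]-567,P[...,1]-60)<120)&(z>5)&(z<15); Q=(P[k]-[567.6,60,0])@np.array([[.184,.983,0],[.983,-.184,0],[0,0,1]]).T
print("plate in fixture axes (y,x):",np.percentile(Q,0.5,0),np.percentile(Q,99.5,0))
c=f["image"][max(q[1]-60,0):q[1]+60,q[0]-80:q[0]+80,::-1]; cv2.imwrite("pics/w4.png",cv2.resize(c,None,fx=4,fy=4,interpolation=cv2.INTER_CUBIC))
E
```

```text
clock: 11.3
tcp_pos: [0.568, 0.0592, 0.1249]
orientation: [-2.417, -2.006, 0.001]
contact_force: [1.2, -0.3, -3.9]
grip_width: 0.039
gripper_force: 61.5
[568.01  59.16 124.89] 79.3722498390937
to go mm [ 1.26 -0.56  0.  ]
[323 151]
plate in fixture axes (y,x): [-78.05 -89.09   7.33] [89.19 58.93 14.58]
```

View pics/w4.png

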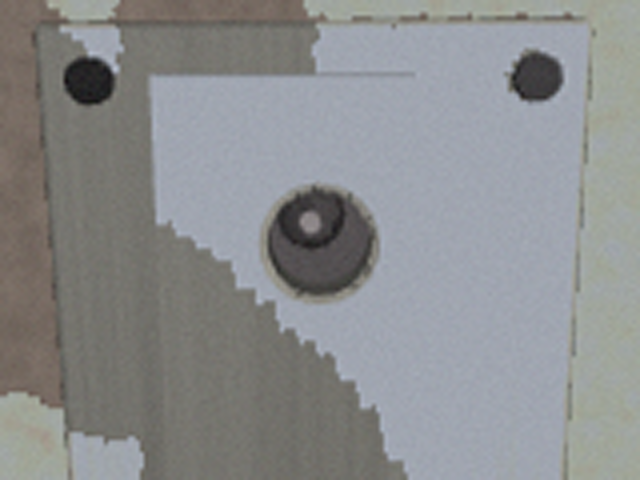

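Through the near hole (crop (320,243)) the pin is seen, its tip at (311,222). Compute both points.

Run:
```python
from h import *
np.set_printoptions(precision=2,suppress=True)
t,Rm,s=tool(); f=eyes.grab_frame("wrist")
c=lambda u,v:(243+(u-1.5)/4,91+(v-1.5)/4)
pin=onz(f,[c(311,222)],.110)[0]; hole=onz(f,[c(321,242)],.127)[0]
print(t*1000,pin*1000,hole*1000,"hole-pin in tool mm",(Rm.T@(hole-pin))*1000,"hole from TCP",Rm.T@(hole-t)*1000)
```

```text
[568.34  59.38 125.36] [577.88 118.67 110.  ] [579.13 118.1  127.  ] hole-pin in tool mm [ -0.33   1.33 -17.  ] hole from TCP [59.7  -0.21 -1.64]
```

```bash
python3 -m crank '[[0.03,-0.045,0.2,0,0,-0.004],[0,0,0.2,0,0,0],[0,0,0.2,0,0,0],[0,0,0.2,0,0,0],[0,0,0.1,0,0,0],[0,0,0,0,0,0]]'
python3 - <<'E'
from h import *
np.set_printoptions(precision=2,suppress=True)
t,Rm,s=tool(); f=eyes.grab_frame("wrist"); print(t*1000, s["contact_force"],s["moment"])
q=proj(f,t+Rm@np.array([.06,0,-.002]))[0].round().astype(int); print(q)
c=f["image"][q[1]-40:q[1]+40,q[0]-50:q[0]+50,::-1]; cv2.imwrite("pics/w5.png",cv2.resize(c,None,fx=6,fy=6,interpolation=cv2.INTER_CUBIC))
E
```

```text
clock: 12.0
tcp_pos: [0.567, 0.0603, 0.1068]
orientation: [-2.413, -2.01, 0.001]
contact_force: [0.3, 0.5, -3.3]
grip_width: 0.0388
gripper_force: 61.5
[567.01  60.35 106.82] [ 0.33  0.48 -3.31] [-0.03 -0.05 -0.  ]
[323 151]
```

View pics/w5.png

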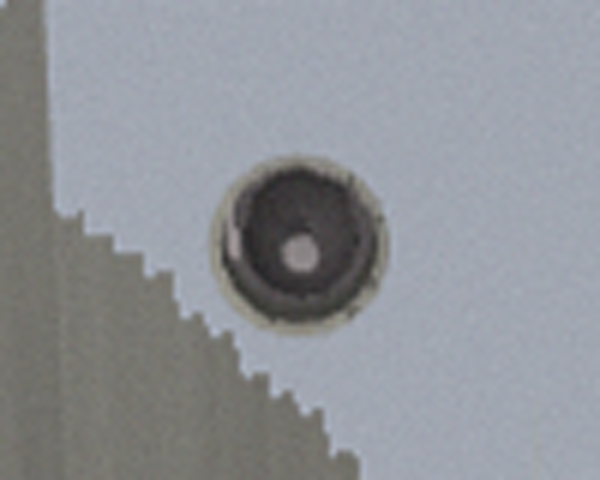

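Pin tip at (300,252) sits centred in the hole at (299,243), and there is no contact force. Continue down.

```bash
python3 -m crank '[[0,0,0.15,0,0,0],[0,0,0.1,0,0,0],[0,0,0.1,0,0,0],[0,0,0.05,0,0,0],[0,0,0,0,0,0]]'
```

```text
clock: 12.55
tcp_pos: [0.5672, 0.0603, 0.0991]
orientation: [-2.414, -2.011, 0.0]
contact_force: [-0.5, -0.1, -4.0]
grip_width: 0.0391
gripper_force: 61.5
```

```bash
python3 -m crank '[[0,0,0.05,0,0,0],[0,0,0.05,0,0,0],[0,0,0,0,0,0]]'
```

```text
clock: 12.85
tcp_pos: [0.5674, 0.0604, 0.0979]
orientation: [2.413, 2.01, 0.0]
contact_force: [-2.1, -0.0, 3.3]
grip_width: 0.0393
gripper_force: 62.3
```

```bash
python3 -m crank '[[0,0,0.03,0,0,0],[0,0,0,0,0,0]]'; python3 -m crank '[[0,0,0,0,0,0],[0,0,0,0,0,0],[0,0,0,0,0,0],[0,0,0,0,0,0],[0,0,0,0,0,0]]' 1; python3 -m crank '[[0,0,-0.5,0,0,0],[0,0,-1,0,0,0],[0,0,-1,0,0,0],[0,0,-1,0,0,0],[0,0,-1,0,0,0],[0,0,-1,0,0,0],[0,0,-1,0,0,0],[0,0,0,0,0,0],[0,0,0,0,0,0]]'
python3 - <<'E'
from h import *
np.set_printoptions(precision=2,suppress=True)
t,Rm,s=tool(); print(t*1000)
f=eyes.grab_frame("wrist"); np.savez("w6.npz",**f); P=cloud(f)*1000; z=P[...,2]
near=np.hypot(P[...,0]-567,P[...,1]-60)<100
for lo,hi in((121,131),(96,105)):
    k=near&(z>lo)&(z<hi); q=P[k]; print(k.sum(),cv2.minAreaRect(q[:,:2].astype(np.float32)))
    A=np.c_[q[:,:2]-[567,60],np.ones(len(q))]; print("plane",np.linalg.lstsq(A,q[:,2],rcond=None)[0])
cv2.imwrite("pics/w6.png",f["image"][:,:,::-1])
E
```

```text
clock: 13.05
tcp_pos: [0.5675, 0.0604, 0.0979]
orientation: [2.413, 2.01, 0.0]
contact_force: [-5.2, -1.7, 10.5]
grip_width: 0.0392
gripper_force: 63.3
clock: 13.55
tcp_pos: [0.5673, 0.0604, 0.0966]
orientation: [-2.414, -2.011, -0.0]
contact_force: [-0.0, -0.6, 0.3]
grip_width: 0.0856
gripper_force: 0.0
clock: 14.45
tcp_pos: [0.5674, 0.0604, 0.2271]
orientation: [2.413, 2.01, 0.001]
contact_force: [-0.1, -0.6, -1.0]
grip_width: 0.0853
gripper_force: 0.0
[567.35  60.4  227.1 ]
1772 ((567.2029418945312, 60.234527587890625), (40.952205657958984, 39.928184509277344), 79.64444732666016)
plane [  0.    -0.01 126.09]
4283 ((567.1377563476562, 60.095176696777344), (159.45089721679688, 40.05352020263672), 79.56937408447266)
plane [ -0.     0.   100.35]
```

View pics/w6.png

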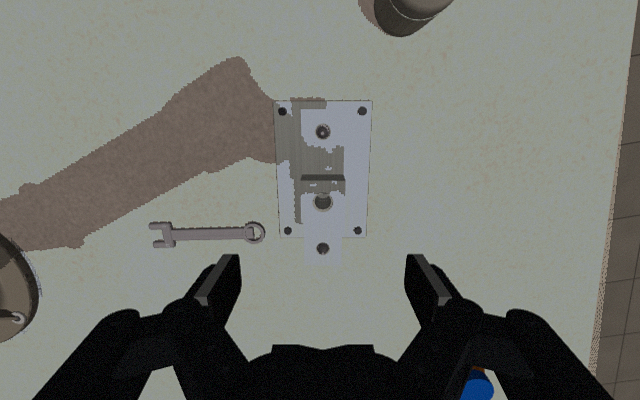

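The bridge is flush: boss top at 126.1 mm, level, centre at (567.2, 60.2), let go. Holes at (323,132) and (323,248) with the pins showing. Now turn and go to the spindle.

```bash
python3 -m crank '[[0,0,0,0,0,0.165],[0,0,0,0,0,0.165],[0,0,0,0,0,0.165],[0,0,0,0,0,0.165],[0,0,0,0,0,0.165],[0,0,0,0,0,0.165],[0,0,0,0,0,0.165],[0,0,0,0,0,0.165],[-0.46,0.85,0,0,0,0],[-0.46,0.85,0,0,0,0],[-0.46,0.85,0,0,0,0],[-0.46,0.85,0,0,0,0]]'; python3 -m crank '[[-0.46,0.85,0,0,0,0],[-0.46,0.85,0,0,0,0],[-0.46,0.85,0,0,0,0],[-0.46,0.85,0,0,0,0],[-0.46,0.85,0,0,0,0],[-0.46,0.85,0,0,0,0],[-0.46,0.85,0,0,0,0],[-0.46,0.85,0,0,0,0],[-0.46,0.85,0,0,0,0],[-0.46,0.85,0,0,0,0],[-0.46,0.85,0,0,0,0],[-0.46,0.85,0,0,0,0]]'; python3 -m crank '[[-0.46,0.85,0,0,0,0],[-0.3,0.6,0,0,0,0],[0,0,0,0,0,0],[0,0,0,0,0,0]]';  python3 - <<'E'
from h import *
np.set_printoptions(precision=2,suppress=True)
t,Rm,s=tool(); print(t*1000,np.degrees(np.arctan2(Rm[1,0],Rm[0,0])))
f=eyes.grab_frame("wrist"); P=cloud(f); z=P[...,2]
m=(abs(z-.168)<.004)&(np.hypot(P[...,0]-.515,P[...,1]+.28)<.03); q=P[m]; c,rad=cv2.minEnclosingCircle((q[:,:2]*1000).astype(np.float32))
print(m.sum(),q.mean(0)*1000,c,rad); print("togo",Rm.T@(np.array([.5161,-.2828,.124])-t)*1000)
E
```

```text
clock: 15.7
tcp_pos: [0.5552, -0.0169, 0.2253]
orientation: [-3.093, -0.551, 0.004]
contact_force: [-0.2, -0.1, 0.1]
grip_width: 0.0852
gripper_force: 0.0
clock: 16.9
tcp_pos: [0.5221, -0.2462, 0.2253]
orientation: [-3.092, -0.551, 0.003]
contact_force: [0.6, 0.2, 0.1]
grip_width: 0.0856
gripper_force: 0.0
clock: 17.3
tcp_pos: [0.5187, -0.2773, 0.2261]
orientation: [-3.092, -0.551, 0.001]
contact_force: [0.8, 1.0, -0.6]
grip_width: 0.0855
gripper_force: 0.0
[ 518.69 -277.33  226.1 ] 20.20422486099926
713 [ 516.68 -282.9   168.09] (515.9838256835938, -283.16668701171875) 11.986578941345215
togo [ -4.28   4.37 102.1 ]
```

```bash
python3 -m crank '[[-0.22,0.235,0,0,0,0],[0,0,0.5,0,0,0],[0,0,1,0,0,0],[0,0,1,0,0,0],[0,0,1,0,0,0],[0,0,1,0,0,0],[0,0,0.5,0,0,0],[0,0,0,0,0,0],[0,0,0,0,0,0]]'
python3 - <<'E'
from h import *
t,Rm,s=tool(); print((Rm.T@(np.array([.516,-.2831,.125])-t)*1000).round(2),s["contact_force"])
E
```

```text
clock: 18.25
tcp_pos: [0.5166, -0.2841, 0.1271]
orientation: [3.093, 0.551, 0.001]
contact_force: [0.4, -0.3, 0.4]
grip_width: 0.0853
gripper_force: 0.0
[-0.21 -1.09  2.05] [ 0.36861236 -0.34240819  0.43676913]
```

```bash
python3 -m crank '[[-0.01,-0.05,0.05,0,0,0],[0,0,0,0,0,0],[0,0,0,0,0,0],[0,0,0,0,0,0],[0,0,0,0,0,0],[0,0,0,0,0,0],[0,0,0,0,0,0],[0,0,0,0,0,0],[0,0,0,0,0,0]]' 0 60
```

```text
clock: 19.15
tcp_pos: [0.5159, -0.2834, 0.1262]
orientation: [3.093, 0.55, 0.001]
contact_force: [-2.2, -0.1, 6.0]
grip_width: 0.0227
gripper_force: 58.7
```

```bash
python3 -m crank '[[0,0,-0.3,0,0,0],[0,0,-0.6,0,0,0],[0,0,-0.9,0,0,0],[0,0,-0.9,0,0,0],[0,0,-0.9,0,0,0],[0,0,-0.9,0,0,0],[0,0,-0.9,0,0,0],[0,0,-0.9,0,0,0],[0,0,-0.9,0,0,0],[0,0,-0.7,0,0,0],[0,0,-0.3,0,0,0],[0,0,0,0,0,0]]'
python3 - <<'E'
from h import *
np.set_printoptions(precision=1,suppress=True)
t,Rm,s=tool(); print(t*1000)
for n in ("wrist","top","scene"):
    f=eyes.grab_frame(n); P=cloud(f); Q=((P-t)@Rm)*1000
    m=(np.hypot(Q[...,0],Q[...,1])<30)&(f["depth"]>0)
    for lo in (-45,-35,8,20,40,60,80,100): 
        k=m&(Q[...,2]>lo)&(Q[...,2]<lo+15); 
        if k.sum()>5: print(n,lo,k.sum(),np.median(Q[k],0),np.percentile(Q[k],3,0)[:2],np.percentile(Q[k],97,0)[:2])
    k=m&(Q[...,2]>60)&(Q[...,2]<130); print(n,"tip z",np.percentile(Q[k][:,2],99.5) if k.any() else None)
E
```

```text
clock: 20.35
tcp_pos: [0.516, -0.2833, 0.2905]
orientation: [3.092, 0.55, 0.002]
contact_force: [0.2, 0.3, -2.3]
grip_width: 0.0229
gripper_force: 58.9
[ 516.  -283.3  290.5]
wrist -45 3934 [  6.1  -0.5 -41.4] [ -9.3 -19.7] [12.2 19.4]
wrist -35 1711 [ 10.3  -0.5 -27.7] [  4.7 -23.9] [11.7 22.3]
wrist 8 22 [ 5.3 -0.3 21.7] [ 4.1 -4.4] [6.  3.1]
wrist 20 144 [ 5.  -0.3 28. ] [ 2.  -5.7] [5.9 4.7]
wrist 40 117 [ 4.9 -1.  47.1] [ 1.6 -6. ] [5.9 4.8]
wrist 60 90 [ 5.1 -0.3 67.2] [ 1.  -5.8] [5.9 4.8]
wrist 80 78 [ 4.9 -0.2 88. ] [ 1.2 -6.1] [5.9 4.9]
wrist 100 40 [  4.9  -0.2 105.1] [ 1.3 -5.6] [5.8 5.1]
wrist tip z 109.89060879049798
top -45 6 [ -6.5 -25.4 -41.6] [-11.5 -25.7] [ 12.2 -22.6]
top 80 12 [ 1.2 -6.  87.7] [-3.5 -7. ] [ 5.8 -3.1]
top 100 10 [ -0.   -5.4 107.2] [-4.3 -6.9] [ 5.9 -3.5]
top tip z 111.17129951041234
scene -45 392 [  7.7   0.9 -37.8] [ -7.3 -24.4] [12.2 24.3]
scene -35 366 [  8.2   3.1 -27.4] [ -3.8 -24. ] [11.5 23.7]
scene 8 61 [ 3.2  0.7 16.2] [-1.7 -5.7] [7.1 6.5]
scene 20 65 [ 3.2  1.  27. ] [-1.4 -4.9] [5.4 4.3]
scene 40 67 [ 3.2  0.9 47.3] [-2.  -5.5] [5.1 4.4]
scene 60 64 [ 3.4  1.  67.2] [-1.7 -5.7] [5.1 4.7]
scene 80 62 [ 2.7  0.7 87.3] [-3.1 -5.6] [5.5 4.5]
scene 100 55 [  3.    1.1 106.9] [-2.  -5.5] [4.8 4.1]
scene tip z 122.00573657246731
```

Spindle held straight (tilt below 0.5°, axis within 0.4 mm of the tool axis), nose 122 mm past the TCP. Carry it over the bridge.

```bash
python3 -m crank '[[0.25,-0.43,0,0,0,0],[0.46,-0.846,0,0,0,0],[0.46,-0.846,0,0,0,0],[0.46,-0.846,0,0,0,0],[0.46,-0.846,0,0,0,0],[0.46,-0.846,0,0,0,0],[0.46,-0.846,0,0,0,0],[0.46,-0.846,0,0,0,0],[0.46,-0.846,0,0,0,0],[0.46,-0.846,0,0,0,0],[0.46,-0.846,0,0,0,0],[0.46,-0.846,0,0,0,0]]'; python3 -m crank '[[0.46,-0.846,0,0,0,0],[0.46,-0.846,0,0,0,0],[0.46,-0.846,0,0,0,0],[0.46,-0.846,0,0,0,0],[0.46,-0.846,0,0,0,0],[0.46,-0.846,0,0,0,0],[0.24,-0.42,0,0,0,0],[0,0,0,0,0,0],[0,0,0,0,0,0]]'
cat > chk.py <<'E'
from h import *
np.set_printoptions(precision=2,suppress=True)
t,Rm,s=tool(); print(t*1000,"togo",Rm.T@(np.array([.5672,.0602,.1472])-t)*1000,s["contact_force"],s["moment"])
for n in ("wrist","scene"):
    f=eyes.grab_frame(n); P=cloud(f); Q=((P-t)@Rm)*1000; m=(np.hypot(Q[...,0],Q[...,1])<12)&(f["depth"]>0)
    tip=P[...,2].copy(); 
    for lo in (20,60,90):
        k=m&(Q[...,2]>lo)&(Q[...,2]<lo+20)&(P[...,2]>.13)
        if k.sum()>5: print(n,lo,np.percentile(Q[k],2,0)[:2],np.percentile(Q[k],98,0)[:2])
    k=(abs(P[...,2]-.126)<.003)&(np.hypot(P[...,0]-.567,P[...,1]-.06)<.035)
    if k.sum()>50: print(n,"boss",k.sum(),cv2.minAreaRect((P[k][:,:2]*1000).astype(np.float32)))
E
python3 chk.py
```

```text
clock: 21.7
tcp_pos: [0.5478, -0.0621, 0.2891]
orientation: [-3.092, -0.552, 0.002]
contact_force: [0.5, -0.7, -0.7]
grip_width: 0.0224
gripper_force: 58.9
clock: 22.6
tcp_pos: [0.5663, 0.0594, 0.2894]
orientation: [3.092, 0.55, -0.001]
contact_force: [-0.3, -1.5, -2.2]
grip_width: 0.0227
gripper_force: 58.9
[566.32  59.39 289.37] togo [  1.23  -0.52 142.17] [-0.33 -1.53 -2.18] [-0.    0.   -0.02]
wrist 20 [ 1.23 -6.23] [5.96 4.92]
wrist 60 [ 1.38 -5.83] [5.87 5.03]
wrist 90 [ 0.9  -5.93] [5.74 5.16]
wrist boss 1031 ((567.4063720703125, 60.01667022705078), (40.36526107788086, 40.19585418701172), 79.85882568359375)
scene 20 [-2.41 -1.39] [5.51 6.6 ]
scene 60 [-4.91 -1.93] [5.62 6.71]
scene 90 [-3.23 -2.16] [5.39 7.28]
scene boss 242 ((566.649169921875, 59.51602554321289), (41.01506805419922, 43.39102554321289), 78.86359405517578)
```

```bash
python3 -m crank '[[0.06,-0.005,0.5,0,0,0],[0,0,0.8,0,0,0],[0,0,0.5,0,0,0],[0,0,0.1,0,0,0],[0,0,0,0,0,0],[0,0,0,0,0,0]]'; python3 chk.py
```

```text
clock: 23.3
tcp_pos: [0.568, 0.0606, 0.2522]
orientation: [-3.093, -0.55, -0.001]
contact_force: [0.2, -0.5, -2.8]
grip_width: 0.0229
gripper_force: 58.9
[568.    60.62 252.19] togo [ -0.99   0.1  104.99] [ 0.16 -0.52 -2.84] [-0.03  0.03 -0.02]
wrist 20 [ 0.89 -6.22] [5.88 4.93]
wrist 60 [ 1.46 -5.87] [5.86 5.  ]
wrist 90 [ 1.44 -5.66] [5.87 5.19]
wrist boss 1211 ((567.2593994140625, 60.004966735839844), (40.15849304199219, 40.29599380493164), 79.6604232788086)
scene 20 [-1.81 -2.49] [5.95 5.93]
scene 60 [-4.17 -1.24] [5.82 6.5 ]
scene 90 [-2.73 -2.36] [5.82 6.31]
scene boss 219 ((566.721923828125, 59.84044647216797), (41.7470817565918, 42.04468536376953), 80.95096588134766)
```

```bash
python3 -m crank '[[-0.04,0.02,0.1,0,0,0],[0,0,0.3,0,0,0],[0,0,0.3,0,0,0],[0,0,0.3,0,0,0],[0,0,0.3,0,0,0],[0,0,0.2,0,0,0],[0,0,0,0,0,0],[0,0,0,0,0,0]]'; python3 chk.py
```

```text
clock: 24.2
tcp_pos: [0.5671, 0.06, 0.2217]
orientation: [-3.093, -0.551, 0.0]
contact_force: [0.4, 0.3, -1.3]
grip_width: 0.0226
gripper_force: 58.9
[567.09  59.99 221.68] togo [ 0.17 -0.15 74.48] [ 0.42  0.34 -1.27] [ 0.01 -0.    0.01]
wrist 20 [ 1.08 -6.21] [5.92 4.94]
wrist 60 [ 0.58 -5.86] [5.83 5.04]
wrist 90 [ 2.32 -5.25] [5.73 4.7 ]
wrist boss 1532 ((567.2700805664062, 60.027400970458984), (40.1323127746582, 40.51167678833008), 79.55889129638672)
scene 20 [-2.53 -2.31] [5.72 6.24]
scene 60 [-5.18 -1.55] [5.63 6.44]
scene boss 220 ((566.9456176757812, 59.744293212890625), (41.41028594970703, 42.61048889160156), 78.12782287597656)
```

```bash
python3 -m crank '[[0,0,0.4,0,0,0],[0,0,0.4,0,0,0],[0,0,0.4,0,0,0],[0,0,0.4,0,0,0],[0,0,0,0,0,0],[0,0,0,0,0,0]]'; python3 -m crank '[[0,0,0.3,0,0,0],[0,0,0.3,0,0,0],[0,0,0.3,0,0,0],[0,0,0,0,0,0],[0,0,0,0,0,0]]'; python3 chk.py
```

```text
clock: 24.9
tcp_pos: [0.567, 0.0599, 0.1894]
orientation: [-3.093, -0.551, 0.001]
contact_force: [-0.1, 0.4, -2.4]
grip_width: 0.0226
gripper_force: 58.9
clock: 25.4
tcp_pos: [0.5669, 0.0599, 0.1715]
orientation: [-3.093, -0.551, 0.001]
contact_force: [-0.4, -0.4, -0.8]
grip_width: 0.0223
gripper_force: 58.9
[566.9   59.94 171.47] togo [ 0.38 -0.14 24.27] [-0.42 -0.36 -0.76] [0.02 0.06 0.04]
wrist 20 [ 0.79 -6.18] [5.92 4.92]
wrist boss 2127 ((567.1220703125, 59.89759063720703), (40.5201301574707, 40.556434631347656), 79.66143035888672)
scene 20 [-4.64 -1.8 ] [5.52 5.83]
scene boss 220 ((567.3390502929688, 59.754669189453125), (40.32413101196289, 43.862091064453125), 80.7344741821289)
```

```bash
python3 -m crank '[[0.015,0,0.3,0,0,0],[0,0,0.3,0,0,0],[0,0,0.3,0,0,0],[0,0,0.25,0,0,0],[0,0,0.06,0,0,0],[0,0,0,0,0,0],[0,0,0,0,0,0],[0,0,0,0,0,0]]'; python3 chk.py
python3 - <<'E'
from h import *
f=eyes.grab_frame("scene"); c=f["image"][140:290,260:480,::-1]; cv2.imwrite("pics/s9.png",cv2.resize(c,None,fx=3.5,fy=3.5,interpolation=cv2.INTER_CUBIC))
E
```

```text
clock: 26.3
tcp_pos: [0.5675, 0.0601, 0.1478]
orientation: [3.093, 0.551, 0.001]
contact_force: [-0.1, -0.0, -1.2]
grip_width: 0.0228
gripper_force: 58.9
[567.52  60.11 147.75] togo [-0.27 -0.2   0.55] [-0.14 -0.04 -1.25] [-0.01 -0.01  0.01]
wrist boss 1935 ((567.3272094726562, 59.987396240234375), (40.23314666748047, 40.284400939941406), 79.57903289794922)
scene boss 215 ((567.2719116210938, 60.0994873046875), (41.090232849121094, 43.49721908569336), 79.37189483642578)
```

View pics/s9.png

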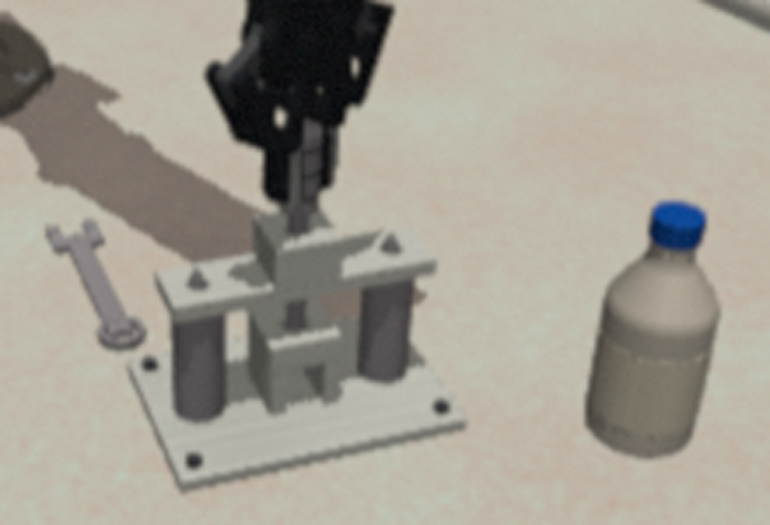

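The bridge is seated on both pins. The spindle hangs through both bushings (shaft seen at (297,315), head clear above the boss at (300,222)), with no side force. Hand in.

```bash
python3 -m crank '[[0,0,0,0,0,0],[0,0,0,0,0,0],[0,0,0,0,0,0]]'; python3 -c "
from bench import r; print(r.hand_in())"
```

```text
clock: 26.75
tcp_pos: [0.5673, 0.06, 0.1475]
orientation: [3.093, 0.551, 0.0]
contact_force: [-0.8, 1.4, -1.4]
grip_width: 0.0227
gripper_force: 58.9
the job is handed in; nothing more can be done
None
```

I handed the job in at about 27 s: the bridge sits flush and released on its pins, and the gripper holds the spindle upright and still through both bushings, with the head about 15 mm clear of the bridge and the nose about 16 mm below the lower bushing. The hand-in returned no verdict.

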